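# Plaster models back on their own display stands

## Robot

A 6-joint arm with a two-finger parallel gripper is mounted at the origin on the work surface. World frame = base frame: x ahead of the robot, y to its left, z up, the work surface at z = 0. Lengths are in m, angles in rad, forces in N, time in s.
With the tool pointing down it reaches from about 0.225 to 0.875 m from the base axis. Payload 3.4 kg.
Tool frame: the origin (TCP) lies between the finger pads; the fingertips stand 8 mm ahead of it and the grasp point (between the pads) lies 11 mm behind it; z points along the fingers, y is the line along which they close (so a half turn about z gives the same grasp; the last joint's range is limited). The gripper opens to 85 mm and grips with 20 to 120 N. Pads are 22 mm wide; open, the fingers measure 114 mm over their backs; the gripper's body (76 mm by 85 mm) begins 54 mm behind the grasp point. The pads swing forward as they close: fully open they stand 13 mm farther back than shut.
Start: joints at [-1.238, 0.276, 1.505, -0, 1.361, -0.121], TCP at [0.252, -0.517, 0.212] pointing down, gripper open.
Joint ranges: [-2.89, 2.89], [-0.75, 2.08], [0.22, 2.7], [-1.18, 4.32], [0.11, 2.71], [-2.7, 2.7]. Speed limits (rad/s): [2.57, 2.57, 3.14, 3.14, 3.14, 3.14].

## Interface

Orientations are given as a unit quaternion [w, x, y, z].
In Python, from rig import manip gives the robot as it stands.
- The arm moves only by the tool move_arm, never from a script. Its argument "deltas" is a list that holds one entry, the list of rows, each a list of 5 numbers: the shift along the tool's x, y, z normalised to -1 to 1, where 1 is 80 cm, then the turn about the tool's z normalised to -1 to 1, where 1 is 120 degrees, then the closure, from -1 (fully open) to 1 (shut). In form: [[[tx, ty, tz, twist, grip], ...]]. A call has 1 to 12 rows; each row is the pose to reach, as a shift and turn from the pose commanded when the call began, along the tool's axes at that moment; what a row does not reach only later rows make up. A row lasts 1/10 s, in which the tool goes at most 50 mm and 8.59 degrees, less where a joint would pass 70% of its speed; a pose out of reach is approached as far as the arm can. A call with a number of a shift or a turn outside -1 to 1 is refused whole. A call with a gripper value outside its range is refused whole. The fingers move at their own pace and stop on an object; "squeeze" is the grip in N (left out, the last holds). Time passes only in rows, so rows that repeat a pose let the fingers close. It gives the time, the measured TCP pose, the force, the opening and the grip force at its end, in the units of the state.
- manip.get_state(): the state, without advancing time (a new reading comes with each control period).
- manip.get_image(name): name is "scene" or "top" or "wrist"; returns the picture (384x512x3 uint8, red, green, blue); there is no depth.
- manip.camera_params(name): a dict with "fx", "fy", "cx", "cy" (pixels), "R" (3x3) and "t" (3): a world point X has camera coordinates R X + t; the wrist camera has in their place "tool_from_camera" (4x4, takes a point from camera to tool coordinates, whose origin is the TCP and whose axes are the flange's). Camera axes: x right, y down, z forward; pixel columns grow to the right and rows downward; lengths in m; the calibration is good to about 2 mm. A picture is of the moment at which its call begins: read the wrist's pose just before it. camera_params takes no time and is no camera call.
- manip.sign_off(): hands the job in; it is judged then, once.
The state is a dict: "clock": time; "qpos": joint angles; "qd": joint speeds; "effort": joint torques, N m; "position": TCP position; "ee_rot": TCP orientation; "contact_force": force on the tool from outside, world axes, zero at the start; "moment": the same for the moment, N m; "width": finger opening in m; "gripper_force": force on a finger pad.
Only numpy, scipy, OpenCV 4.12 (cv2) and the standard library are available. Lean on these libraries where they do the work, as an engineer would, in place of code of your own. Each camera call takes 0.05 s, during which the arm holds its last target. There are 200 camera calls.

## Task

The three plaster models are standing on each other's wooden stands. Put each one upright and well centred on the stand that has the same outline as its foot (round on round, square on square, three-cornered on three-cornered); the bare dark stone slab is free for setting one aside meanwhile. The plaster chips easily, so set the models down gently without dropping or toppling any, and leave the bottle, the hammer and the tin where they are.

Things in the scene. Friction and masses are not known exactly. Their poses are not given: they have to be found in the camera images.
- model_round: Loose, white plaster, 115 mm tall, 0.15 to 0.27 kg: a disc foot 68 mm in diameter, then a plain round shaft 34 mm in diameter from 14 to 100 mm above the origin, with a domed top. Grip the shaft about 80 mm above the origin, at any yaw. Foot 14 mm thick. Origin: centre of the foot's underside, z up.
- model_square: Loose, white plaster, 125 mm tall, 0.19 to 0.34 kg: a square foot 64 mm wide, then a square shaft 36 mm wide from 14 to 105 mm above the origin, with a pyramid top. The sides of foot and shaft are parallel to its x and y axes. Grip two opposite faces of the shaft about 80 mm above the origin. Foot 14 mm thick. Origin: centre of the foot's underside, z up.
- model_triangle: Loose, white plaster, 105 mm tall, 0.13 to 0.25 kg: a three-cornered foot (equal sides of 76 mm, corners 44 mm from the axis, one of them on its +x axis), then a thin round stem 24 mm in diameter, then a thick round drum 40 mm in diameter from 58 to 100 mm above the origin, with a 5 mm button on top. Grip the drum about 80 mm above the origin, at any yaw. Foot 14 mm thick. Origin: centre of the foot's underside, z up.
- stand_round: Dark wooden stand, a round disc 116 mm in diameter. Fixed to the bench, 24 mm thick, flat on top. Origin: centre of its underside, on the bench; z up. Its place and yaw change from start to start.
- stand_square: Dark wooden stand, a square slab 110 mm wide, sides parallel to its x and y axes. Fixed to the bench, 24 mm thick, flat on top. Origin: centre of its underside, on the bench; z up. Its place and yaw change from start to start.
- stand_triangle: Dark wooden stand, a three-cornered slab (equal sides of 145 mm, corners 84 mm from the centre, one of them on its +x axis). Fixed to the bench, 24 mm thick, flat on top. Origin: centre of its underside, on the bench; z up. Its place and yaw change from start to start.
- stone_slab: The free spot: a bare oblong slab of dark grey stone, 140 mm (x) by 100 mm (y), 18 mm thick, fixed to the bench, with nothing on it at the start. Origin: centre of its underside, on the bench; z up. Its place and yaw change from start to start.
- bottle: Bystander: closed amber glass bottle, 60 mm in diameter, 130 mm tall, loose. Origin: centre of its underside.
- hammer: Bystander: stone-carver's hammer with a wooden handle, 250 mm long, lying on the far side of the bench, loose. Origin: middle of its underside; it lies along its own x axis.
- tin: Bystander: closed bare metal tin, 70 mm in diameter, 70 mm tall, loose. Origin: centre of its underside.
Not all that is in view belongs to the job. What is shaped like the model_square but yellow is not meant.

How it is judged:
By the outcome, as a careful person would: the job done as asked, in the order asked, and still so for the second after the job is handed in, with the robot touching nothing.
It also fails if it takes over 112 s, if anything falls off the work surface, if the arm or the gripper's body presses on something with over 40 N, if the wrist force passes 120 N, or if a joint passes its speed limit or range.

## Working session

There is one attempt and no reset: what is moved stays moved. The work goes in short steps, Python scripts to look and compute and a tool call to move; the robot and the scene stay as the last step left them, time stands still between calls to the robot, and variables do not carry over. Pictures are saved under pics/ and viewed, at most 14 in all, crops included, and the job is handed in when it is done.

Besides the shell and the picture viewer there is one more tool, called after "Emit:" as name(argument=value, ...), one argument or row to a line, values as JSON. move_arm: Moves the arm, as the interface text tells. Scaled input: -1 to 1 covers 80 cm each way for a shift and 120 degrees each way for a turn. Its arguments: {"type":"object","properties":{"deltas":{"type":"array","items":{"type":"array","items":{"type":"array","items":{"type":"number","minimum":-1,"maximum":1}}}},"squeeze":{"type":"number"}},"required":["deltas"]}

```bash
mkdir -p pics
python3 - <<'E'
from rig import manip
import cv2
for n in("top","scene"):
    im=manip.get_image(n); cv2.imwrite(f"pics/{n}0.png",im[:,:,::-1])
    print(n,manip.camera_params(n))
print(manip.camera_params("wrist"));print(manip.get_state())
E
```

```text
top {'fx': 455.3613096787872, 'fy': 455.3613096787872, 'cx': 252.25325164015166, 'cy': 188.96403350236736, 'R': array([[-0.0078849 , -0.99996055,  0.00408928],
       [-0.99240115,  0.007323  , -0.12282642],
       [ 0.12279163, -0.00502668, -0.99241974]]), 't': array([-5.43739364e-04,  5.84747062e-01,  1.16337386e+00])}
scene {'fx': 485.31265839807486, 'fy': 485.31265839807486, 'cx': 255.6163194490428, 'cy': 197.342326204124, 'R': array([[-0.64063315,  0.76778859,  0.00947874],
       [ 0.45749295,  0.3915824 , -0.79835044],
       [-0.61667606, -0.5071133 , -0.60211854]]), 't': array([ 0.36241875, -0.2145229 ,  1.68752063])}
{'fx': 308.35778233915886, 'fy': 308.35778233915886, 'cx': 258.48634070691753, 'cy': 189.39490939241193, 'tool_from_camera': array([[-4.83983702e-04, -9.64049337e-01, -2.65722865e-01,
         6.79928454e-02],
       [ 9.99999712e-01, -3.11109191e-04, -6.92672619e-04,
         5.81273386e-04],
       [ 5.85101754e-04, -2.65723124e-01,  9.64049210e-01,
        -1.61476679e-01],
       [ 0.00000000e+00,  0.00000000e+00,  0.00000000e+00,
         1.00000000e+00]])}
{'clock': 0.1, 'qpos': array([-1.23800704e+00,  2.76526956e-01,  1.50601625e+00, -8.11667750e-06,
        1.36072396e+00, -1.21019136e-01]), 'qd': array([-0.00036038,  0.0004421 , -0.00139636, -0.00028676, -0.00104816,
       -0.00045879]), 'effort': array([ 1.44452159e-03, -4.17701018e+01, -2.46404994e+01, -6.99952898e-05,
        5.83266563e-03, -4.01855615e-06]), 'position': array([ 0.25188766, -0.51631736,  0.21122512]), 'ee_rot': array([-8.32149721e-04,  9.74366965e-01,  2.24962921e-01, -9.24337757e-05]), 'contact_force': array([ 0.11845039,  0.71442344, -1.322781  ]), 'moment': array([0.00448538, 0.01693552, 0.00903554]), 'gripper_force': 0.0, 'width': 0.0854466090668054}
```

View pics/top0.png

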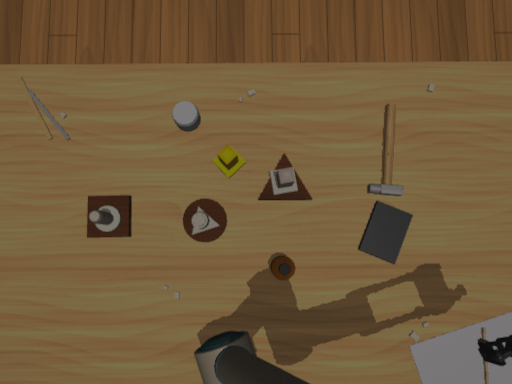

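View pics/scene0.png

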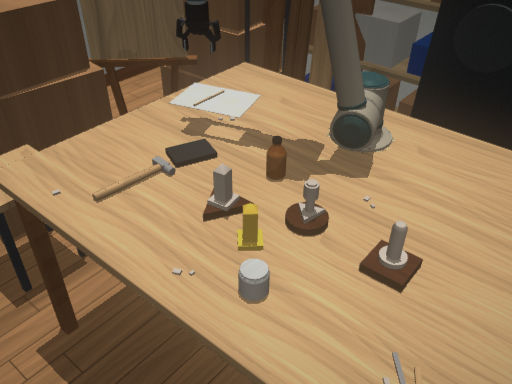

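Top view: square model on the three-cornered stand (285,180), triangle model on the round stand (204,220), round model on the square stand (109,216), free slab (386,232). Bystanders are the tin (186,114), bottle (283,267) and hammer (390,150).
Could be taken for model_square: the white one at (285,180) and the yellow one at (229,161, decoy). The tin (186,114) is also light and round, but it isn't a model. I choose the white one.

```bash
cat > h.py <<'E'
import numpy as np,cv2
from rig import manip
from scipy.spatial.transform import Rotation as Ro
def cam(name,st=None):
    p=manip.camera_params(name)
    K=np.array([[p['fx'],0,p['cx']],[0,p['fy'],p['cy']],[0,0,1]])
    if name=='wrist':
        q=st['ee_rot'];T=np.eye(4);T[:3,:3]=Ro.from_quat([q[1],q[2],q[3],q[0]]).as_matrix();T[:3,3]=st['position']
        M=T@p['tool_from_camera'];Rc,c=M[:3,:3],M[:3,3]
    else: Rc=p['R'].T;c=-Rc@p['t']
    return K,Rc,c
def cast(cm,px,z):
    K,Rc,c=cm;px=np.atleast_2d(px).astype(float)
    d=(Rc@np.linalg.inv(K)@np.c_[px,np.ones(len(px))].T).T
    return (c+d*((z-c[2])/d[:,2])[:,None])[:,:2]
def proj(cm,X):
    K,Rc,c=cm;u=(K@(Rc.T@(np.atleast_2d(X)-c).T)).T
    return u[:,:2]/u[:,2:]
def comps(mask,mn):
    cs,_=cv2.findContours(mask.astype(np.uint8),cv2.RETR_EXTERNAL,cv2.CHAIN_APPROX_NONE)
    return [c[:,0] for c in cs if cv2.contourArea(c)>mn]
E
cat > m.py <<'E'
from h import *
im=cv2.imread('pics/top0.png');cm=cam('top')
hsv=cv2.cvtColor(im,cv2.COLOR_BGR2HSV);H,S,V=cv2.split(hsv)
def roi(m,u,v,r):
    o=np.zeros_like(m,bool);o[v-r:v+r,u-r:u+r]=m[v-r:v+r,u-r:u+r];return o
dark=(V<95)
white=(S<70)&(V>85)
for nm,u,v,r,z in(('tri',285,182,34,.024),('sq',109,216,30,.024),('rnd',204,220,28,.024),('slab',386,232,36,.018)):
    m=roi(dark|(white if nm!='slab' else dark),u,v,r);c=max(comps(m,50),key=len)
    P=cast(cm,c,z).astype(np.float32)
    print(nm,'hull',cv2.boundingRect(c),'rect',cv2.minAreaRect(P),'circ',cv2.minEnclosingCircle(P))
    t=cv2.minEnclosingTriangle(P[:,None])[1]
    if nm=='tri':print(t[:,0],t[:,0].mean(0))
    if nm!='slab':
        w=max(comps(roi(white,u,v,r),20),key=len);print('  white',cv2.boundingRect(w))
big=[cv2.resize(im[v-36:v+36,u-36:u+36],(260,260),interpolation=2) for u,v in((285,182),(109,216),(204,220))]
cv2.imwrite('pics/crop0.png',np.hstack(big))
print(cast(cm,[[283,267],[186,112],[229,161],[366,189],[404,189],[391,105]],.05))
E
python3 m.py
```

```text
tri hull (258, 153, 54, 47) rect ((0.620862603187561, -0.09096842259168625), (0.1408015638589859, 0.12423902750015259), 89.57199096679688) circ ((0.6009417176246643, -0.09077616780996323), 0.08214149624109268)
[[ 0.7029295  -0.0810007 ]
 [ 0.55818933 -0.16485842]
 [ 0.5592791  -0.01898284]] [ 0.6067993  -0.08828065]
  white (270, 167, 28, 28)
sq hull (87, 195, 45, 43) rect ((0.5178255438804626, 0.37342604994773865), (0.10999995470046997, 0.11595062166452408), 1.41948401927948) circ ((0.5172399878501892, 0.3737099766731262), 0.07813086360692978)Traceback (most recent call last):
  File "m.py", line 12, in <module>
    t=cv2.minEnclosingTriangle(P[:,None])[1]
      ~~~~~~~~~~~~~~~~~~~~~~~~^^^^^^^^^^^
cv2.error: OpenCV(4.12.0) /io/opencv/modules/imgproc/src/min_enclosing_triangle.cpp:611: error: (-3:Internal error) The position of side B could not be determined, because gamma(b) could not be computed. in function 'updateSideB'
```

```bash
python3 - <<'E'
s=open('m.py').read().replace("    t=cv2.minE","    if nm=='tri': t=cv2.minE")
open('m.py','w').write(s)
E
python3 m.py
```

```text
tri hull (258, 153, 54, 47) rect ((0.620862603187561, -0.09096842259168625), (0.1408015638589859, 0.12423902750015259), 89.57199096679688) circ ((0.6009417176246643, -0.09077616780996323), 0.08214149624109268)
[[ 0.7029295  -0.0810007 ]
 [ 0.55818933 -0.16485842]
 [ 0.5592791  -0.01898284]] [ 0.6067993  -0.08828065]
  white (270, 167, 28, 28)
sq hull (87, 195, 45, 43) rect ((0.5178255438804626, 0.37342604994773865), (0.10999995470046997, 0.11595062166452408), 1.41948401927948) circ ((0.5172399878501892, 0.3737099766731262), 0.07813086360692978)
  white (95, 206, 25, 26)
rnd hull (183, 199, 44, 43) rect ((0.504984438419342, 0.12158181518316269), (0.11368385702371597, 0.11068648099899292), 89.5719985961914) circ ((0.5052325129508972, 0.12135355919599533), 0.05855175480246544)
  white (192, 207, 27, 28)
slab hull (358, 201, 55, 63) rect ((0.47078555822372437, -0.35468897223472595), (0.1062774732708931, 0.14226274192333221), 67.39363098144531) circ ((0.4698343276977539, -0.35581111907958984), 0.08587717264890671)
[[ 0.38193631 -0.08175088]
 [ 0.79035535  0.16947843]
 [ 0.65734294  0.05546175]
 [ 0.58071817 -0.30132994]
 [ 0.57998647 -0.40048417]
 [ 0.80593221 -0.37679516]]
```

View pics/crop0.png

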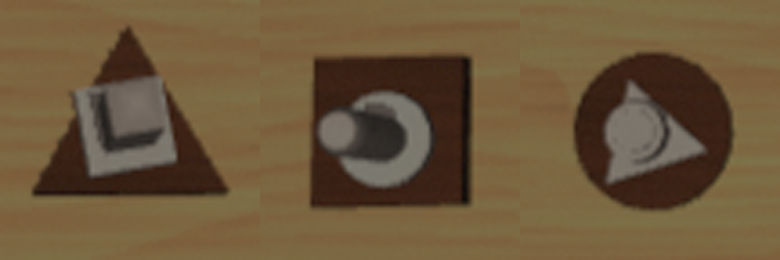

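The crop confirms it: the white square model is on the three-cornered stand, the round one on the square stand, and the triangle one on the round stand. Plan: square to the slab, triangle to its stand, round to its stand, then square to its stand. First I go above the square model.

```bash
cat >> h.py <<'E'
def go(x,y,z,yaw=None,st=None):
    """print normalised shift/turn to world TCP x,y,z and tool-x yaw (deg)"""
    st=st or manip.get_state();q=st['ee_rot'];R=Ro.from_quat([q[1],q[2],q[3],q[0]]).as_matrix()
    d=R.T@(np.array([x,y,z])-st['position']);y0=np.degrees(np.arctan2(R[1,0],R[0,0]))
    t=0 if yaw is None else (y0-yaw+180)%360-180
    print('pos',st['position'].round(4),'yaw',round(y0,2),'tilt',R[:,2].round(3),'->',(d/.8).round(4),'turn',round(t/120,4),'rows',np.linalg.norm(d)/.05,abs(t)/8.59)
E
python3 -c "
from h import *
go(.58,-.09,.26,0)"
```

```text
pos [ 0.2519 -0.5163  0.2112] yaw 26.0 tilt [-0.001  0.002 -1.   ] -> [ 0.6023 -0.2993 -0.0604] turn 0.2167 rows 10.803391936434897 3.026937788887753
```

Emit:
move_arm(
  deltas=[
    [[0.602,-0.299,-0.06,0.2167,-1],[0.602,-0.299,-0.06,0.2167,-1],[0.602,-0.299,-0.06,0.2167,-1],[0.602,-0.299,-0.06,0.2167,-1],[0.602,-0.299,-0.06,0.2167,-1],[0.602,-0.299,-0.06,0.2167,-1],[0.602,-0.299,-0.06,0.2167,-1],[0.602,-0.299,-0.06,0.2167,-1],[0.602,-0.299,-0.06,0.2167,-1],[0.602,-0.299,-0.06,0.2167,-1],[0.602,-0.299,-0.06,0.2167,-1],[0.602,-0.299,-0.06,0.2167,-1]],
  ],
  squeeze=30,
)

```text
clock: 1.3
position: [0.5832, -0.0857, 0.2596]
ee_rot: [-0.001, 1.0, 0.003, 0.001]
contact_force: [-1.1, -0.7, -0.1]
width: 0.0852
gripper_force: 0.0
```

Run:
```python
from h import *
import pickle
st=manip.get_state();im=manip.get_image('wrist')[:,:,::-1].copy()
cv2.imwrite('pics/w1.png',im);pickle.dump(st,open('pics/w1.pkl','wb'));print(st['position'],st['qpos'])
```

```text
[ 0.58322624 -0.08566812  0.25964839] [-0.26601988  0.2751723   1.38891134  0.00332807  1.47622599  1.2981916 ]
```

View pics/w1.png

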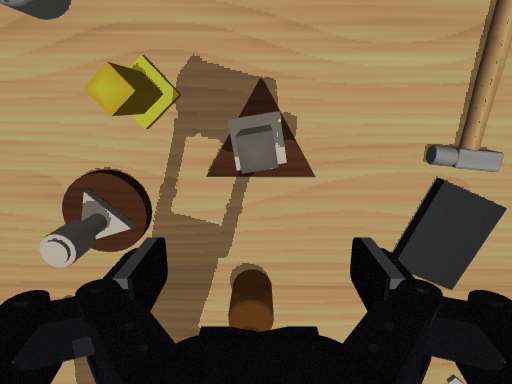

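Wrist view: the white square model's foot is around (228,121)-(287,172) on the three-cornered stand (corners 262,78 / 207,177 / 315,177). The yellow decoy is at (140,90), the triangle model on the round stand (105,210), the slab (452,235) and the bottle (250,300).

Run:
```python
from h import *
import pickle
im=cv2.imread('pics/w1.png');st=pickle.load(open('pics/w1.pkl','rb'));cm=cam('wrist',st)
H,S,V=cv2.split(cv2.cvtColor(im,cv2.COLOR_BGR2HSV))
def roi(m,u0,v0,u1,v1):
    o=np.zeros(m.shape,bool);o[v0:v1,u0:u1]=m[v0:v1,u0:u1];return o
w=roi((S<75)&(V>50),218,100,300,180);c=max(comps(w,50),key=len)
P=cast(cm,c,.038).astype(np.float32);print('sqfoot',cv2.boundingRect(c),cv2.minAreaRect(P))
print('stand tri',T:=cast(cm,[[262,78],[207,177],[315,177]],.024),T.mean(0),[np.linalg.norm(T[i]-T[i-1]) for i in range(3)])
s=cast(cm,[[437,178],[506,208],[453,290]],.018);print('slab',s,np.linalg.norm(s[0]-s[1]),np.linalg.norm(s[2]-s[1]),'c',(s[0]+s[2])/2, 'ang',np.degrees(np.arctan2(*(s[1]-s[2])[::-1])))
# shaft top: pyramid base at z=.024+.105; 
print(cast(cm,[[258,152]],.129))
d=roi((V<75)|((S<75)&(V>50)),60,160,155,255);c=max(comps(d,50),key=len);print('rnd',cv2.minEnclosingCircle(cast(cm,c,.024).astype(np.float32)))
```

```text
sqfoot (228, 111, 59, 63) ((0.6057964563369751, -0.08358535170555115), (0.06885245442390442, 0.06422126293182373), 9.519020080566406)
stand tri [[ 0.6827477  -0.08862185]
 [ 0.55887071 -0.01700343]
 [ 0.55981281 -0.15968027]] [ 0.60047707 -0.08843518] [np.float64(0.141993967232858), np.float64(0.14308985142406452), np.float64(0.14267994853898686)]
slab [[ 0.55813979 -0.32417981]
 [ 0.51648406 -0.42552552]
 [ 0.38775494 -0.37491169]] 0.1095725875684796 0.13832188642059481 c [ 0.47294737 -0.34954575] ang -21.46380372152823
[[ 0.60794869 -0.08468988]]
rnd ((0.49623534083366394, 0.1336071938276291), 0.08082094043493271)
```

Run:
```python
import cv2
im=cv2.imread('pics/w1.png')
a=cv2.resize(im[60:190,195:325],(520,520),interpolation=2)
cv2.imwrite('pics/w1c.png',a)
```

```text
(no output)
```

View pics/w1c.png

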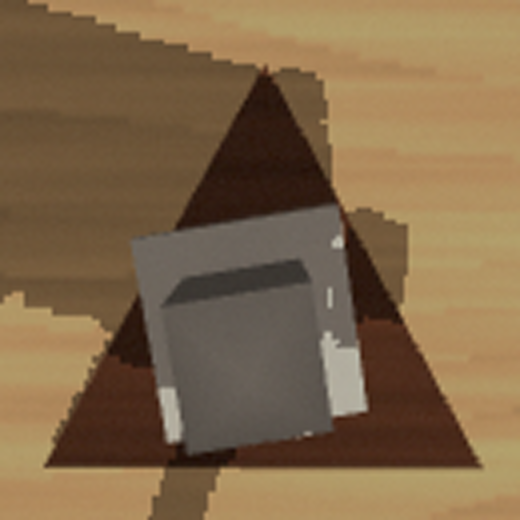

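```bash
python3 -c "
from h import *
go(.608,-.084,.2,9.4)"
```

```text
pos [ 0.5812 -0.0883  0.2593] yaw 0.26 tilt [-0.001  0.    -1.   ] -> [ 0.0336 -0.0051  0.0741] turn -0.0761 rows 1.3046778473604437 1.0635164085321807
```

Emit:
move_arm(
  deltas=[
    [[0.035,-0.007,0.074,-0.076,-1],[0.035,-0.007,0.074,-0.076,-1],[0.035,-0.007,0.074,-0.076,-1],[0.035,-0.007,0.074,-0.076,-1],[0.035,-0.007,0.074,-0.076,-1]],
  ],
)

```text
clock: 1.85
position: [0.6081, -0.0861, 0.2025]
ee_rot: [0.001, 0.997, 0.078, 0.001]
contact_force: [-0.4, -0.2, 0.7]
width: 0.0854
gripper_force: 0.0
```

```bash
python3 -c "
from h import *
go(.608,-.084,.093,9.4)"
```

```text
pos [ 0.6081 -0.0861  0.2025] yaw 8.99 tilt [ 0.002 -0.001 -1.   ] -> [ 1.000e-04 -2.800e-03  1.368e-01] turn -0.0034 rows 2.189919060165686 0.04808798597615749
```

Emit:
move_arm(
  deltas=[
    [[0,-0.002,0.07,-0.003,-1],[0,-0.002,0.125,-0.003,-1],[0,-0.002,0.137,-0.003,-1],[0,-0.002,0.137,-0.003,-1],[0,-0.002,0.137,-0.003,-0.2],[0,-0.002,0.137,-0.003,0.2],[0,-0.002,0.137,-0.003,1],[0,-0.002,0.137,-0.003,1],[0,-0.002,0.137,-0.003,1],[0,-0.002,0.137,-0.003,1],[0,-0.002,0.137,-0.003,1],[0,-0.002,0.137,-0.003,1]],
  ],
  squeeze=30,
)

```text
clock: 3.05
position: [0.609, -0.0836, 0.0932]
ee_rot: [0.001, 0.997, 0.083, 0.002]
contact_force: [-0.4, 0.9, 6.1]
width: 0.0353
gripper_force: 30.5
```

```bash
python3 -c "
from h import *
st=manip.get_state();print(st['width'],st['gripper_force'],st['contact_force'])
go(.608,-.084,.26)
go(.472,-.352,.26,-21.5)"
```

```text
0.03530985753279973 30.514095425605774 [-0.37802669  0.93461218  6.08813881]
pos [ 0.609  -0.0836  0.0932] yaw 9.48 tilt [ 0.003 -0.001 -1.   ] -> [-0.0006  0.0005 -0.2085] turn 0.0 rows 3.335966837048526 0.0
pos [ 0.609  -0.0836  0.0932] yaw 9.48 tilt [ 0.003 -0.001 -1.   ] -> [-0.2235  0.3029 -0.2088] turn 0.2582 rows 6.88798329628173 3.6068145693878972
```

Emit:
move_arm(
  deltas=[
    [[0,0,-0.03,0,1],[0,0,-0.08,0,1],[0,0,-0.13,0,1],[-0.01,0.015,-0.17,0,1],[-0.035,0.05,-0.19,0.02,1],[-0.07,0.095,-0.19,0.04,1],[-0.11,0.15,-0.19,0.06,1],[-0.15,0.2,-0.19,0.077,1],[-0.185,0.25,-0.19,0.077,1],[-0.21,0.285,-0.19,0.077,1],[-0.2235,0.303,-0.19,0.077,1],[-0.2235,0.303,-0.19,0.077,1]],
  ],
  squeeze=40,
)

```text
clock: 4.25
position: [0.47, -0.3541, 0.2428]
ee_rot: [0.0, 1.0, 0.0, -0.0]
contact_force: [0.7, 0.3, -2.3]
width: 0.0347
gripper_force: 40.8
```

Run:
```python
from h import *
import pickle
st=manip.get_state();im=manip.get_image('wrist')[:,:,::-1].copy()
cv2.imwrite('pics/w2.png',im);pickle.dump(st,open('pics/w2.pkl','wb'));print(st['width'],st['gripper_force'],st['contact_force'])
cm=cam('wrist',st);print(proj(cm,[[.558,-.324,.018],[.516,-.426,.018],[.388,-.375,.018],[.6,-.088,.024],[.683,-.0886,.024]]))
go(.472,-.352,.095,0)
```

```text
0.034720711838757384 40.8311927318573 [ 0.65724371  0.268466   -2.346438  ]
[[233.21411008  86.82976621]
 [317.14793108 122.88430911]
 [274.13326608 220.65692142]
 [ 24.1068007   47.60281281]
 [  8.83967884 -37.19805752]]
pos [ 0.4709 -0.3523  0.2428] yaw 0.12 tilt [-0.     0.002 -1.   ] -> [ 0.0014 -0.      0.1848] turn 0.001 rows 2.956313434792617 0.013955805084306354
```

View pics/w2.png

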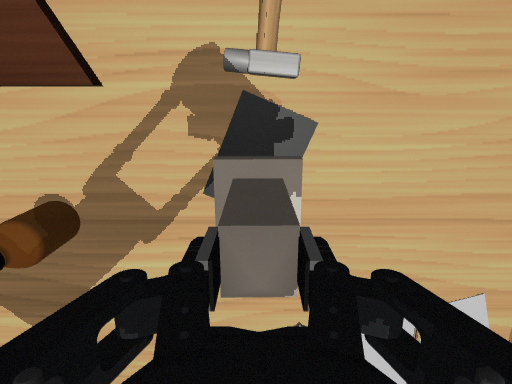

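Held square model over the slab; visible slab corners (242,91), (317,123), (204,193). Recast the centre.

Run:
```python
from h import *
import pickle
cm=cam('wrist',pickle.load(open('pics/w2.pkl','rb')))
p=cast(cm,[[242,91],[317,123],[204,193]],.018);print(p,np.linalg.norm(p[0]-p[1]),np.linalg.norm(p[0]-p[2]))
c=(p[1]+p[2])/2;print(c);go(*c,.0875,0)
```

```text
[[ 0.55326927 -0.33438762]
 [ 0.51586108 -0.42582568]
 [ 0.42647465 -0.28303655]] 0.09879418806344299 0.13679841269005505
[ 0.47116787 -0.35443112]
pos [ 0.4709 -0.3523  0.2428] yaw 0.12 tilt [-0.     0.002 -1.   ] -> [0.0004 0.003  0.1941] turn 0.001 rows 3.1065373533912375 0.013955805084306354
```

Emit:
move_arm(
  deltas=[
    [[0,0.003,0.05,0,1],[0,0.003,0.1,0,1],[0,0.003,0.145,0,1],[0,0.003,0.17,0,1],[0,0.003,0.183,0,1],[0,0.003,0.188,0,1],[0,0.003,0.19,0,1],[0,0.003,0.1915,0,1],[0,0.003,0.193,0,1],[0,0.003,0.193,0,1]],
  ],
)

```text
clock: 5.3
position: [0.4717, -0.3548, 0.0896]
ee_rot: [0.0, 1.0, 0.002, 0.001]
contact_force: [0.7, -0.5, -2.9]
width: 0.035
gripper_force: 40.8
```

```bash
python3 -c "
from h import *
print(manip.get_state()['contact_force'])
go(.471,-.3544,.0872,0)"
```

```text
[ 0.69022751 -0.52788237 -2.94915313]
pos [ 0.4717 -0.3548  0.0896] yaw 0.23 tilt [ 0.001 -0.001 -1.   ] -> [-0.0009 -0.0005  0.003 ] turn 0.0019 rows 0.04982786474338592 0.026690927481632196
```

Emit:
move_arm(
  deltas=[
    [[0,0,0.001,0,1],[0,0,0.002,0,1],[0,0,0.003,0,1],[0,0,0.003,0,1],[0,0,0.003,0,1]],
  ],
)

```text
clock: 5.8
position: [0.4714, -0.3546, 0.0873]
ee_rot: [0.0, 1.0, 0.002, 0.0]
contact_force: [-2.7, 1.3, 4.8]
width: 0.0353
gripper_force: 41.8
```

Emit:
move_arm(
  deltas=[
    [[0,0,0,0,0.4],[0,0,0,0,0],[0,0,0,0,-0.5],[0,0,0,0,-1],[0,0,0,0,-1],[0,0,-0.03,0,-1],[0,0,-0.09,0,-1],[0,0,-0.15,0,-1],[0,0,-0.2,0,-1],[0,0,-0.24,0,-1],[0,0,-0.24,0,-1]],
  ],
)

```text
clock: 6.9
position: [0.4734, -0.3564, 0.284]
ee_rot: [0.004, 1.0, 0.002, 0.004]
contact_force: [-0.0, -0.6, 0.5]
width: 0.0854
gripper_force: 0.0
```

```bash
python3 -c "
from h import *
print(manip.get_state()['width'])
go(.47,.12,.27,0)"
```

```text
0.0853631360778791
pos [ 0.4734 -0.3564  0.284 ] yaw 0.24 tilt [ 0.008 -0.008 -1.   ] -> [-0.0019 -0.5956  0.013 ] turn 0.002 rows 9.531577043044228 0.027953795951903393
```

Emit:
move_arm(
  deltas=[
    [[-0.002,-0.596,0.013,0,-1],[-0.002,-0.596,0.013,0,-1],[-0.002,-0.596,0.013,0,-1],[-0.002,-0.596,0.013,0,-1],[-0.002,-0.596,0.013,0,-1],[-0.002,-0.596,0.013,0,-1],[-0.002,-0.596,0.013,0,-1],[-0.002,-0.596,0.013,0,-1],[-0.002,-0.596,0.013,0,-1],[-0.002,-0.596,0.013,0,-1],[-0.002,-0.596,0.013,0,-1],[-0.002,-0.596,0.013,0,-1]],
  ],
)

```text
clock: 8.1
position: [0.4673, 0.1223, 0.267]
ee_rot: [0.001, 1.0, 0.003, -0.001]
contact_force: [-0.2, -0.0, -0.3]
width: 0.0854
gripper_force: 0.0
```

Run:
```python
from h import *
import pickle
manip.get_image('wrist');st=manip.get_state();im=manip.get_image('wrist')[:,:,::-1].copy()
cv2.imwrite('pics/w3.png',im);pickle.dump(st,open('pics/w3.pkl','wb'));print(st['position'])
```

```text
[0.4675024  0.12165943 0.26725184]
```

View pics/w3.png

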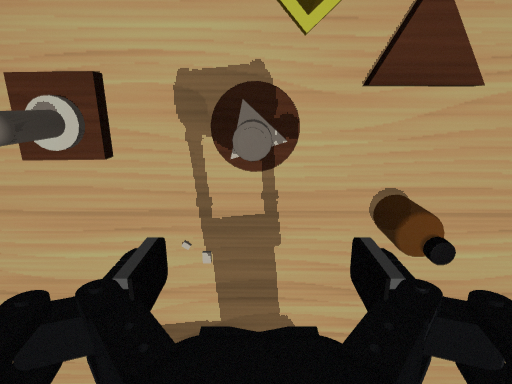

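Triangle model on the round stand: drum top ~(253,141), foot corners (244,98), (286,141), (233,158). Round stand ~(255,126), square stand ~(55,116), round model foot ~(52,123).

Run:
```python
from h import *
import pickle
im=cv2.imread('pics/w3.png');st=pickle.load(open('pics/w3.pkl','rb'));cm=cam('wrist',st)
H,S,V=cv2.split(cv2.cvtColor(im,cv2.COLOR_BGR2HSV))
t=cast(cm,[[244,98],[286,141],[233,158]],.038);print('foot',t.round(4),t.mean(0),[np.linalg.norm(t[i]-t[i-1]).round(4) for i in range(3)],'yaws',np.degrees(np.arctan2(*(t-t.mean(0)).T[::-1])))
sub=cv2.resize(im[75:180,205:310],None,fx=5,fy=5,interpolation=2)
cv2.imwrite('pics/w3c.png',sub)
for nm,m,z,(u0,v0,u1,v1) in (('rnd',(V<70)|(S<80),.024,(208,78,303,175)),('drum',(S<75)&(V>60),.124,(235,120,272,165)),('sqst',(V<70)&(S>80)|(S<75),.024,(2,60,125,170)),('rfoot',(S<75)&(V>90),.038,(20,90,85,155))):
    o=np.zeros(m.shape,bool);o[v0:v1,u0:u1]=m[v0:v1,u0:u1];c=max(comps(o,50),key=len);P=cast(cm,c,z).astype(np.float32)
    print(nm,cv2.boundingRect(c),cv2.minEnclosingCircle(P),cv2.minAreaRect(P))
```

```text
foot [[0.5427 0.1393]
 [0.491  0.0869]
 [0.4691 0.154 ]] [0.50093099 0.12675515] [np.float64(0.0751), np.float64(0.0737), np.float64(0.0706)] yaws [  16.75835437 -104.02731476  139.38707758]
rnd (211, 81, 88, 90) ((0.506522536277771, 0.1265994757413864), 0.05755588784813881) ((0.5105636119842529, 0.1253097653388977), (0.1130431592464447, 0.10600601136684418), 69.30332946777344)
drum (235, 120, 37, 41) ((0.5013896822929382, 0.12841153144836426), 0.023522306233644485) ((0.5013743042945862, 0.12715771794319153), (0.03902580589056015, 0.03573251888155937), 0.21179845929145813)
sqst (2, 71, 111, 88) ((0.5197567939758301, 0.38182538747787476), 0.08408834040164948) ((0.5234073400497437, 0.3832225203514099), (0.14316149055957794, 0.10781296342611313), 86.74568939208984)
rfoot (25, 95, 54, 56) ((0.5118655562400818, 0.37890052795410156), 0.03431294113397598) ((0.512140154838562, 0.37583333253860474), (0.06734272837638855, 0.06104621663689613), 5.780282974243164)
```

View pics/w3c.png

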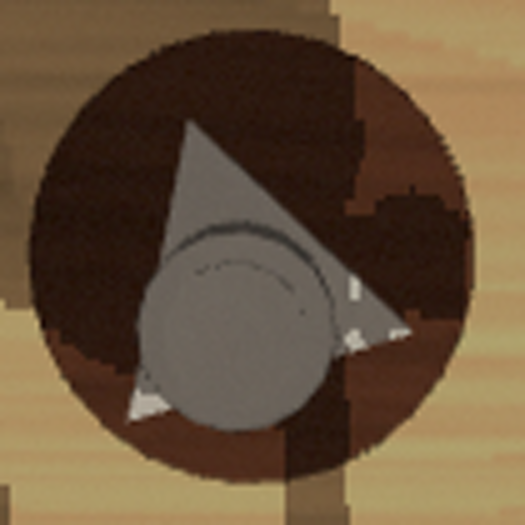

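Run:
```python
from h import *
import pickle
cm=cam('wrist',pickle.load(open('pics/w3.pkl','rb')))
t=cast(cm,[[242.8,99.4],[287.2,141],[230.8,159.2]],.038);c=t.mean(0);print(t.round(4),c,[np.linalg.norm(t[i]-t[i-1]).round(4) for i in range(3)],'yaws',np.degrees(np.arctan2(*(t-c).T[::-1])))
print('drum',cast(cm,[[252.5,141.2]],.124),'stand',cast(cm,[[255.2,126.2]],.024), 'tri edge',cast(cm,[[364,85],[484,85]],.024))
go(.501,.1275,.2,0)
```

```text
[[0.5411 0.1408]
 [0.491  0.0854]
 [0.4675 0.1569]] [0.49986658 0.12769036] [np.float64(0.0753), np.float64(0.0747), np.float64(0.0753)] yaws [  17.66062888 -101.86553779  137.90587415]
drum [[0.50053699 0.1275083 ]] stand [[0.50817421 0.12583716]] tri edge [[ 0.55905488 -0.00958279]
 [ 0.55962569 -0.15905034]]
pos [0.4676 0.1213 0.2674] yaw 0.19 tilt [-0.001 -0.001 -1.   ] -> [ 0.0418 -0.0077  0.0842] turn 0.0015 rows 1.509838183459442 0.021651490356594184
```

Emit:
move_arm(
  deltas=[
    [[0.041,-0.008,0.06,0,-1],[0.041,-0.008,0.08,0,-1],[0.041,-0.008,0.084,0,-1],[0.041,-0.008,0.084,0,-1],[0.041,-0.008,0.084,0,-1]],
  ],
)

```text
clock: 8.7
position: [0.5011, 0.1282, 0.2021]
ee_rot: [-0.0, 1.0, 0.001, 0.001]
contact_force: [-0.2, -0.7, 1.3]
width: 0.0851
gripper_force: 0.0
```

```bash
python3 -c "
from h import *
go(.5003,.1276,.093,0)"
```

```text
pos [0.5011 0.1282 0.2021] yaw 0.17 tilt [ 0.002  0.    -1.   ] -> [-0.0013  0.0007  0.1364] turn 0.0014 rows 2.1824342736275946 0.019331118737545137
```

Emit:
move_arm(
  deltas=[
    [[-0.001,0,0.07,0,-1],[-0.001,0,0.125,0,-1],[-0.001,0,0.136,0,-1],[-0.001,0,0.136,0,-1],[-0.001,0,0.136,0,-0.2],[-0.001,0,0.136,0,0],[-0.001,0,0.136,0,1],[-0.001,0,0.136,0,1],[-0.001,0,0.136,0,1],[-0.001,0,0.136,0,1],[-0.001,0,0.136,0,1],[-0.001,0,0.136,0,1]],
  ],
  squeeze=30,
)

```text
clock: 9.9
position: [0.5012, 0.1289, 0.094]
ee_rot: [-0.0, 1.0, 0.002, 0.002]
contact_force: [0.2, -0.9, 6.6]
width: 0.0384
gripper_force: 29.5
```

```bash
python3 -c "
from h import *
go(.6005,-.0885,.25,-18)"
```

```text
pos [0.5012 0.1289 0.094 ] yaw 0.24 tilt [ 0.004  0.    -1.   ] -> [ 0.1237  0.2722 -0.1945] turn 0.152 rows 5.707668615087309 2.123610937625698
```

Emit:
move_arm(
  deltas=[
    [[0,0,-0.03,0,1],[0,0,-0.08,0,1],[0,0,-0.135,0,1],[0.007,0.015,-0.18,0,1],[0.022,0.05,-0.195,0.03,1],[0.043,0.095,-0.195,0.06,1],[0.065,0.145,-0.195,0.1,1],[0.087,0.19,-0.195,0.13,1],[0.105,0.23,-0.195,0.152,1],[0.118,0.26,-0.195,0.152,1],[0.1235,0.272,-0.195,0.152,1],[0.1235,0.272,-0.195,0.152,1]],
  ],
  squeeze=35,
)

```text
clock: 11.1
position: [0.5996, -0.0893, 0.2476]
ee_rot: [-0.0, 0.988, -0.157, -0.0]
contact_force: [1.1, 0.8, -1.6]
width: 0.0383
gripper_force: 35.8
```

Run:
```python
from h import *
import pickle
manip.get_image('wrist');st=manip.get_state();im=manip.get_image('wrist')[:,:,::-1].copy()
cv2.imwrite('pics/w4.png',im);pickle.dump(st,open('pics/w4.pkl','wb'));print(st['position'],st['width'],st['contact_force'])
cm=cam('wrist',st);print(proj(cm,[[.684,-.0886,.024],[.559,-.016,.024],[.559,-.161,.024]]))
```

```text
[ 0.59903337 -0.08787424  0.24778329] 0.03835494262396711 [ 0.17799832  1.13344721 -2.26319423]
[[237.41063108  92.8364378 ]
 [216.38131728 205.37060474]
 [323.11507376 171.94825548]]
```

View pics/w4.png

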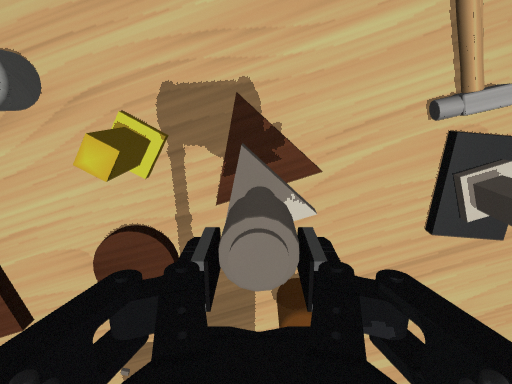

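Three-cornered stand corners seen at (237,93), (217,204) and (322,171), matching the prediction within 1 px. Held foot corners are at (241,144) and (316,212).

Run:
```python
from h import *
import pickle
cm=cam('wrist',pickle.load(open('pics/w4.pkl','rb')))
p=cast(cm,[[241,144],[316,212]],.192);print(p,np.linalg.norm(p[0]-p[1]));e=p[1]-p[0];a=np.degrees(np.arctan2(e[1],e[0]));print('yaw',a+150)
m=p.mean(0);n=np.array([e[1],-e[0]])/np.linalg.norm(e);
for s in(1,-1):print('centre',m+s*n*.0219)
go(.6005,-.0885,.094,-18)
```

```text
[[ 0.64210631 -0.0887188 ]
 [ 0.57692526 -0.12549521]] 0.07484031350692266
yaw -0.5674658376612456
centre [ 0.59875416 -0.08803353]
centre [ 0.62027741 -0.12618048]
pos [ 0.5988 -0.0872  0.2479] yaw -17.98 tilt [-0.001  0.001 -1.   ] -> [0.0028 0.0011 0.1924] turn 0.0001 rows 3.0791497270018007 0.0019875122973156633
```

Emit:
move_arm(
  deltas=[
    [[0.002,0.001,0.05,0,1],[0.002,0.001,0.1,0,1],[0.002,0.001,0.145,0,1],[0.002,0.001,0.17,0,1],[0.002,0.001,0.183,0,1],[0.002,0.001,0.187,0,1],[0.002,0.001,0.189,0,1],[0.002,0.001,0.19,0,1],[0.002,0.001,0.19,0,1],[0.002,0.001,0.19,0,1]],
  ],
)

```text
clock: 12.2
position: [0.6013, -0.0898, 0.097]
ee_rot: [0.0, 0.988, -0.157, 0.001]
contact_force: [0.1, -0.8, -2.0]
width: 0.0385
gripper_force: 35.7
```

```bash
python3 -c "
from h import *
print(manip.get_state()['contact_force'])
go(.6005,-.0885,.0935,-18)"
```

```text
[ 0.06613245 -0.75297557 -1.97230124]
pos [ 0.6013 -0.0898  0.097 ] yaw -18.01 tilt [ 0.002 -0.001 -1.   ] -> [-0.0015 -0.0012  0.0043] turn -0.0001 rows 0.07554262446466371 0.0009590944553952335
```

Emit:
move_arm(
  deltas=[
    [[-0.001,-0.001,0.0015,0,1],[-0.001,-0.001,0.0025,0,1],[-0.001,-0.001,0.0035,0,1],[-0.001,-0.001,0.004,0,1],[-0.001,-0.001,0.004,0,1],[-0.001,-0.001,0.004,0,1]],
  ],
)

```text
clock: 12.8
position: [0.6002, -0.0886, 0.0942]
ee_rot: [0.0, 0.988, -0.156, 0.0]
contact_force: [-2.9, 0.9, 6.0]
width: 0.0383
gripper_force: 36.6
```

Contact. Release and rise; next is the round model at about (0.512,0.378).

Emit:
move_arm(
  deltas=[
    [[0,0,0,0,0.4],[0,0,0,0,0],[0,0,0,0,-0.5],[0,0,0,0,-1],[0,0,0,0,-1],[0,0,-0.03,0,-1],[0,0,-0.09,0,-1],[0,0,-0.15,0,-1],[0,0,-0.2,0,-1],[0,0,-0.22,0,-1],[0,0,-0.22,0,-1]],
  ],
)

```text
clock: 13.9
position: [0.6019, -0.089, 0.2722]
ee_rot: [0.0, 0.988, -0.156, 0.004]
contact_force: [0.4, -0.3, 0.0]
width: 0.0851
gripper_force: 0.0
```

```bash
python3 -c "
from h import *
print(manip.get_state()['width'])
go(.48,.36,.27,0)"
```

```text
0.08505102907829404
pos [ 0.6019 -0.089   0.2722] yaw -18.0 tilt [ 0.007 -0.002 -1.   ] -> [-0.3184 -0.4867  0.0006] turn -0.15 rows 9.306074101819974 2.0957958345320282
```

Emit:
move_arm(
  deltas=[
    [[-0.318,-0.487,0,-0.15,-1],[-0.318,-0.487,0,-0.15,-1],[-0.318,-0.487,0,-0.15,-1],[-0.318,-0.487,0,-0.15,-1],[-0.318,-0.487,0,-0.15,-1],[-0.318,-0.487,0,-0.15,-1],[-0.318,-0.487,0,-0.15,-1],[-0.318,-0.487,0,-0.15,-1],[-0.318,-0.487,0,-0.15,-1],[-0.318,-0.487,0,-0.15,-1],[-0.318,-0.487,0,-0.15,-1],[-0.318,-0.487,0,-0.15,-1]],
  ],
)

```text
clock: 15.1
position: [0.4785, 0.3595, 0.2674]
ee_rot: [0.001, 1.0, 0.0, -0.001]
contact_force: [-0.0, -0.8, -0.6]
width: 0.0854
gripper_force: 0.0
```

Run:
```python
from h import *
import pickle
manip.get_image('wrist');st=manip.get_state();im=manip.get_image('wrist')[:,:,::-1].copy()
cv2.imwrite('pics/w5.png',im);pickle.dump(st,open('pics/w5.pkl','wb'));print(st['position'])
```

```text
[0.47888914 0.35898262 0.26775948]
```

View pics/w5.png

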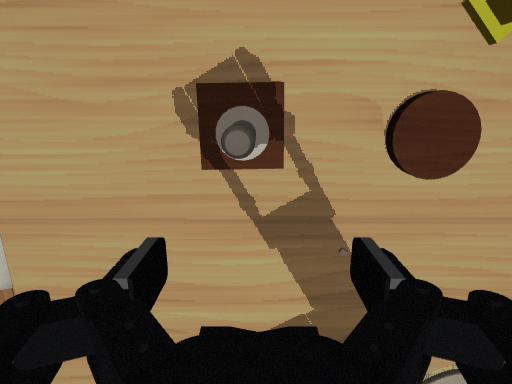

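Round model's foot is at ~(242,133) on the square stand (corners about 197,83 to 284,168). The empty round stand is at ~(437,134).

Run:
```python
from h import *
import pickle
im=cv2.imread('pics/w5.png');st=pickle.load(open('pics/w5.pkl','rb'));cm=cam('wrist',st)
H,S,V=cv2.split(cv2.cvtColor(im,cv2.COLOR_BGR2HSV))
for nm,m,z,(u0,v0,u1,v1) in (('foot',(S<80)&(V>50),.038,(210,98,275,165)),('rnd',(V<85)&(V>48),.024,(380,82,490,186)),('sqst',(V<75)|(S<80),.024,(195,75,290,172))):
    o=np.zeros(m.shape,bool);o[v0:v1,u0:u1]=m[v0:v1,u0:u1];c=max(comps(o,50),key=len);P=cast(cm,c,z).astype(np.float32)
    print(nm,cv2.boundingRect(c),cv2.minEnclosingCircle(P),cv2.minAreaRect(P))
a=np.hstack([cv2.resize(im[75:180,190:295],None,fx=3.6,fy=3.6,interpolation=2),cv2.resize(im[82:187,380:485],None,fx=3.6,fy=3.6,interpolation=2)]);cv2.imwrite('pics/w5c.png',a)
```

```text
foot (215, 106, 54, 55) ((0.5117295384407043, 0.3791608214378357), 0.03407479077577591) ((0.5114248394966125, 0.37968361377716064), (0.0669301301240921, 0.06621714681386948), 0.3839532136917114)
rnd (393, 90, 88, 89) ((0.5056952834129333, 0.12836796045303345), 0.058252107352018356) ((0.5066666603088379, 0.12728095054626465), (0.11302740126848221, 0.11329878866672516), 14.847199440002441)
sqst (196, 82, 88, 88) ((0.5196380019187927, 0.38150691986083984), 0.07608091831207275) ((0.5186507105827332, 0.3814902603626251), (0.10984334349632263, 0.10932311415672302), 1.1283639669418335)
```

View pics/w5c.png

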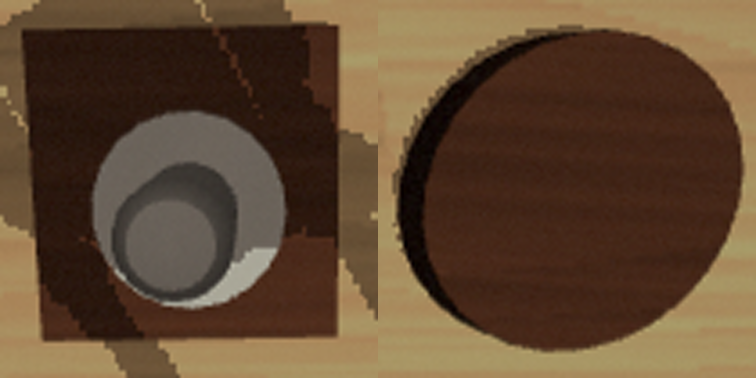

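Run:
```python
from h import *
import pickle
cm=cam('wrist',pickle.load(open('pics/w5.pkl','rb')))
t=cast(cm,[[196.1,83.6],[283.9,81.9],[283.6,168.3],[201.7,169.4]],.024);print(t.round(4),t.mean(0));e=[t[(i+1)%4]-t[i] for i in range(4)];print([(np.linalg.norm(v).round(4),np.degrees(np.arctan2(v[1],v[0]))) for v in e])
go(.5116,.3793,.2,0)
```

```text
[[0.5718 0.436 ]
 [0.5736 0.3268]
 [0.4642 0.3249]
 [0.4629 0.4346]] [0.51810501 0.38058775]
[(np.float64(0.1093), np.float64(-89.03250594522939)), (np.float64(0.1094), np.float64(-179.03715841657603)), (np.float64(0.1097), np.float64(90.67752658150599)), (np.float64(0.1089), np.float64(0.7617259295260294))]
pos [0.4792 0.3588 0.2681] yaw -0.11 tilt [-0.001 -0.002 -1.   ] -> [ 0.0406 -0.0259  0.0851] turn -0.0009 rows 1.5642591038941613 0.012456773811176046
```

Emit:
move_arm(
  deltas=[
    [[0.041,-0.026,0.06,0,-1],[0.041,-0.026,0.08,0,-1],[0.041,-0.026,0.085,0,-1],[0.041,-0.026,0.085,0,-1],[0.041,-0.026,0.085,0,-1]],
  ],
)

```text
clock: 15.7
position: [0.5121, 0.3807, 0.2025]
ee_rot: [-0.0, 1.0, -0.001, 0.001]
contact_force: [0.3, -0.4, 1.3]
width: 0.0858
gripper_force: 0.0
```

```bash
python3 -c "
from h import *
go(.5116,.3793,.093,0)"
```

```text
pos [0.5121 0.3807 0.2025] yaw -0.07 tilt [ 0.002  0.001 -1.   ] -> [-0.0009  0.0019  0.1368] turn -0.0006 rows 2.1893850905900156 0.007883842955122124
```

Emit:
move_arm(
  deltas=[
    [[-0.001,0.001,0.07,0,-1],[-0.001,0.001,0.125,0,-1],[-0.001,0.001,0.137,0,-1],[-0.001,0.001,0.137,0,-1],[-0.001,0.001,0.137,0,-0.2],[-0.001,0.001,0.137,0,0.2],[-0.001,0.001,0.137,0,1],[-0.001,0.001,0.137,0,1],[-0.001,0.001,0.137,0,1],[-0.001,0.001,0.137,0,1],[-0.001,0.001,0.137,0,1],[-0.001,0.001,0.137,0,1]],
  ],
  squeeze=30,
)

```text
clock: 16.9
position: [0.5118, 0.3808, 0.0931]
ee_rot: [-0.001, 1.0, -0.0, 0.002]
contact_force: [-0.1, -2.1, 6.7]
width: 0.0323
gripper_force: 29.5
```

```bash
python3 -c "
from h import *
go(.507,.1267,.25,0)"
```

```text
pos [0.5118 0.3808 0.0931] yaw -0.0 tilt [ 0.003  0.001 -1.   ] -> [-0.0054  0.3174 -0.1965] turn -0.0 rows 5.973520013786211 9.24200101742962e-05
```

Emit:
move_arm(
  deltas=[
    [[0,0,-0.03,0,1],[0,0,-0.08,0,1],[0,0,-0.135,0,1],[0,0.02,-0.18,0,1],[-0.001,0.055,-0.195,0,1],[-0.002,0.105,-0.195,0,1],[-0.003,0.16,-0.195,0,1],[-0.004,0.215,-0.195,0,1],[-0.005,0.265,-0.195,0,1],[-0.005,0.3,-0.195,0,1],[-0.005,0.317,-0.195,0,1],[-0.005,0.317,-0.195,0,1]],
  ],
  squeeze=35,
)

```text
clock: 18.1
position: [0.5066, 0.1258, 0.2471]
ee_rot: [-0.0, 1.0, -0.001, -0.0]
contact_force: [0.8, 0.4, -0.8]
width: 0.0322
gripper_force: 35.3
```

Run:
```python
from h import *
import pickle
manip.get_image('wrist');st=manip.get_state();im=manip.get_image('wrist')[:,:,::-1].copy()
cv2.imwrite('pics/w6.png',im);pickle.dump(st,open('pics/w6.pkl','wb'));print(st['position'],st['width'],st['contact_force'])
cm=cam('wrist',st)
V=cv2.cvtColor(im,cv2.COLOR_BGR2HSV)[:,:,2];S=cv2.cvtColor(im,cv2.COLOR_BGR2HSV)[:,:,1]
# visible upper arc of the stand rim: predict circle and report where dark edge is along rays
from math import cos,sin,radians
C=np.array([.507,.1267])
pts=[]
for a in range(-80,81,10):
    rr=np.linspace(.045,.07,101);X=np.array([[C[0]+r*cos(radians(a)),C[1]+r*sin(radians(a)),.024] for r in rr])
    uv=proj(cm,X);v=cv2.remap(V.astype(np.float32)-0,uv[:,0].astype(np.float32),uv[:,1].astype(np.float32),1).ravel()
    g=v[6:]-v[:-6];i=np.argmax(g);pts.append((a,round(rr[i+3]*1000,1),int(v[i]),int(v[i+6])))
print(pts)
go(.507,.1267,.094,0)
```

```text
[0.50670786 0.12719172 0.24715404] 0.03193301762826001 [ 0.16100403  0.92445531 -2.3415555 ]
[(-80, np.float64(57.8), 85, 196), (-70, np.float64(58.0), 102, 176), (-60, np.float64(57.8), 72, 197), (-50, np.float64(57.2), 92, 191), (-40, np.float64(57.5), 46, 111), (-30, np.float64(64.5), 121, 195), (-20, np.float64(58.2), 97, 175), (-10, np.float64(57.8), 69, 120), (0, np.float64(57.2), 40, 105), (10, np.float64(57.8), 65, 122), (20, np.float64(57.2), 43, 109), (30, np.float64(57.0), 56, 119), (40, np.float64(56.8), 53, 112), (50, np.float64(57.0), 55, 119), (60, np.float64(57.0), 55, 124), (70, np.float64(57.5), 84, 188), (80, np.float64(56.8), 66, 195)]
pos [0.5067 0.1279 0.2471] yaw -0.01 tilt [-0.     0.001 -1.   ] -> [0.0003 0.0018 0.1914] turn -0.0001 rows 3.0626525478502717 0.001631497534595166
```

View pics/w6.png

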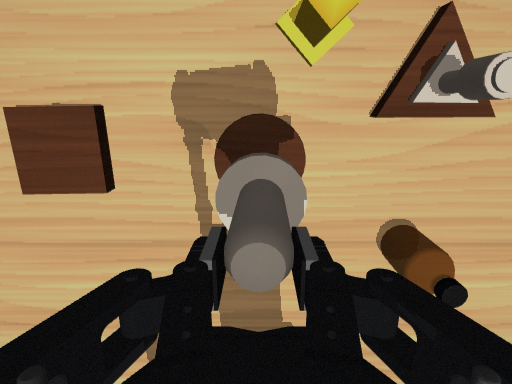

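Round model is held over the round stand, whose rim sits within 1 mm of the estimate. The triangle model stands upright and centred on its stand (455,75). Setting down.

Emit:
move_arm(
  deltas=[
    [[0,0.001,0.05,0,1],[0,0.001,0.1,0,1],[0,0.001,0.145,0,1],[0,0.001,0.17,0,1],[0,0.001,0.183,0,1],[0,0.001,0.187,0,1],[0,0.001,0.189,0,1],[0,0.001,0.19,0,1],[0,0.001,0.19,0,1],[0,0.001,0.19,0,1]],
  ],
)

```text
clock: 19.2
position: [0.5073, 0.1262, 0.096]
ee_rot: [-0.0, 1.0, -0.0, 0.001]
contact_force: [0.3, 0.5, -1.8]
width: 0.0324
gripper_force: 35.4
```

```bash
python3 -c "
from h import *
print(manip.get_state()['contact_force'])
go(.507,.1267,.093,0)"
```

```text
[ 0.32459995  0.49901901 -1.77871079]
pos [0.5073 0.1262 0.096 ] yaw -0.01 tilt [ 0.002  0.    -1.   ] -> [-0.0004 -0.0006  0.0038] turn -0.0001 rows 0.06159224875630054 0.0011133339458726291
```

Emit:
move_arm(
  deltas=[
    [[0,0,0.0015,0,1],[0,0,0.0025,0,1],[0,0,0.0035,0,1],[0,0,0.004,0,1],[0,0,0.004,0,1],[0,0,0.004,0,1]],
  ],
)

```text
clock: 19.8
position: [0.5074, 0.1259, 0.0932]
ee_rot: [0.0, 1.0, 0.0, 0.001]
contact_force: [-1.2, -1.2, 5.4]
width: 0.0325
gripper_force: 36.0
```

Emit:
move_arm(
  deltas=[
    [[0,0,0,0,0.4],[0,0,0,0,0],[0,0,0,0,-0.5],[0,0,0,0,-1],[0,0,0,0,-1],[0,0,-0.03,0,-1],[0,0,-0.09,0,-1],[0,0,-0.15,0,-1],[0,0,-0.2,0,-1],[0,0,-0.22,0,-1],[0,0,-0.22,0,-1]],
  ],
)

```text
clock: 20.9
position: [0.5084, 0.1264, 0.271]
ee_rot: [-0.0, 1.0, -0.0, 0.003]
contact_force: [0.1, -0.4, -0.2]
width: 0.0853
gripper_force: 0.0
```

```bash
python3 -c "
from h import *
print(manip.get_state()['width'])
go(.471,-.354,.27,0.2)"
```

```text
0.08532088970582151
pos [0.5084 0.1264 0.271 ] yaw -0.0 tilt [ 0.007  0.001 -1.   ] -> [-4.670e-02  6.005e-01  5.000e-04] turn -0.0017 rows 9.637105515434651 0.023514763445504544
```

Emit:
move_arm(
  deltas=[
    [[-0.046,0.6,0,-0.0017,-1],[-0.046,0.6,0,-0.0017,-1],[-0.046,0.6,0,-0.0017,-1],[-0.046,0.6,0,-0.0017,-1],[-0.046,0.6,0,-0.0017,-1],[-0.046,0.6,0,-0.0017,-1],[-0.046,0.6,0,-0.0017,-1],[-0.046,0.6,0,-0.0017,-1],[-0.046,0.6,0,-0.0017,-1],[-0.046,0.6,0,-0.0017,-1],[-0.046,0.6,0,-0.0017,-1],[-0.046,0.6,0,-0.0017,-1]],
  ],
)

```text
clock: 22.1
position: [0.469, -0.3536, 0.2657]
ee_rot: [-0.002, 1.0, 0.001, -0.001]
contact_force: [0.5, -0.0, 1.2]
width: 0.0855
gripper_force: 0.0
```

Run:
```python
from h import *
manip.get_image('wrist');st=manip.get_state();im=manip.get_image('wrist')[:,:,::-1].copy();cv2.imwrite('pics/w7.png',im)
cm=cam('wrist',st);print('expect foot at',proj(cm,[[.4714,-.3546,.032],[.5034,-.3226,.032],[.5034,-.3866,.032]]))
H,S,V=cv2.split(cv2.cvtColor(im,cv2.COLOR_BGR2HSV));m=(V>75)&(S<75);u,v=proj(cm,[.4714,-.3546,.032])[0].astype(int)
o=np.zeros(m.shape,bool);o[v-45:v+45,u-45:u+45]=m[v-45:v+45,u-45:u+45];c=max(comps(o,30),key=len);print(cv2.boundingRect(c),cv2.minAreaRect(cast(cm,c,.032).astype(np.float32)))
go(.4714,-.3546,.0873,.2)
```

```text
expect foot at [[260.4629088  156.89530715]
 [235.30387092 131.75166288]
 [285.85785018 131.90727749]]
(235, 133, 51, 58) ((0.46441686153411865, -0.353831022977829), (0.07503391057252884, 0.0648231953382492), 0.17480210959911346)
pos [ 0.4696 -0.3524  0.2668] yaw 0.24 tilt [-0.001  0.002 -1.   ] -> [0.0026 0.0033 0.2244] turn 0.0003 rows 3.591392353986576 0.0047574190809567575
```

Emit:
move_arm(
  deltas=[
    [[0.002,0.002,0.05,0,-1],[0.002,0.002,0.11,0,-1],[0.002,0.002,0.17,0,-1],[0.002,0.002,0.21,0,-1],[0.002,0.002,0.222,0,-1],[0.002,0.002,0.222,0,-0.2],[0.002,0.002,0.222,0,0.2],[0.002,0.002,0.222,0,1],[0.002,0.002,0.222,0,1],[0.002,0.002,0.222,0,1],[0.002,0.002,0.222,0,1],[0.002,0.002,0.222,0,1]],
  ],
  squeeze=30,
)

```text
clock: 23.4
position: [0.4727, -0.3561, 0.0928]
ee_rot: [0.001, 1.0, 0.002, 0.002]
contact_force: [-0.9, 1.3, 6.7]
width: 0.0352
gripper_force: 31.2
```

```bash
python3 -c "
from h import *
st=manip.get_state();print(st['width'],st['gripper_force'])
go(.5182,.3810,.25,0.9)"
```

```text
0.03523346753614262 31.17001175880432
pos [ 0.4727 -0.3561  0.0928] yaw 0.19 tilt [ 0.004 -0.002 -1.   ] -> [ 0.0606 -0.9208 -0.1985] turn -0.0059 rows 15.101702895655341 0.08280504528169526
```

Emit:
move_arm(
  deltas=[
    [[0,0,-0.03,0,1],[0,0,-0.08,0,1],[0,0,-0.135,0,1],[0,-0.02,-0.19,0,1],[0.005,-0.055,-0.23,0,1],[0.01,-0.105,-0.24,0,1],[0.015,-0.16,-0.24,0,1],[0.02,-0.215,-0.24,0,1],[0.023,-0.27,-0.24,0,1],[0.026,-0.32,-0.24,0,1],[0.03,-0.375,-0.24,0,1],[0.033,-0.43,-0.24,0,1]],
  ],
  squeeze=40,
)

```text
clock: 24.6
position: [0.4964, -0.0098, 0.2828]
ee_rot: [0.0, 1.0, 0.001, 0.001]
contact_force: [1.2, -0.6, -2.6]
width: 0.0346
gripper_force: 40.7
```

```bash
python3 -c "
from h import *
st=manip.get_state();print(st['width'],st['gripper_force'])
go(.5182,.3810,.28,0.9)"
```

```text
0.034629603725922546 40.68950593471527
pos [ 0.4964 -0.0098  0.2828] yaw 0.17 tilt [ 0.001 -0.    -1.   ] -> [ 0.0287 -0.4884  0.0034] turn -0.0061 rows 7.828579390001018 0.08550770321920927
```

Emit:
move_arm(
  deltas=[
    [[0.003,-0.05,0,0,1],[0.006,-0.1,0,-0.006,1],[0.009,-0.15,0,-0.006,1],[0.012,-0.205,0,-0.006,1],[0.015,-0.26,0,-0.006,1],[0.018,-0.315,0,-0.006,1],[0.021,-0.37,0,-0.006,1],[0.024,-0.42,0.01,-0.006,1],[0.027,-0.455,0.02,-0.006,1],[0.028,-0.475,0.03,-0.006,1],[0.028,-0.483,0.04,-0.006,1],[0.028,-0.483,0.04,-0.006,1]],
  ],
)

```text
clock: 25.8
position: [0.5169, 0.3744, 0.2486]
ee_rot: [0.001, 1.0, 0.008, -0.001]
contact_force: [-0.2, -0.1, -2.2]
width: 0.0348
gripper_force: 40.7
```

Run:
```python
from h import *
import pickle
manip.get_image('wrist');st=manip.get_state();im=manip.get_image('wrist')[:,:,::-1].copy()
cv2.imwrite('pics/w8.png',im);pickle.dump(st,open('pics/w8.pkl','wb'));print(st['position'],st['width'],st['contact_force'])
cm=cam('wrist',st);print(proj(cm,[[.5718,.436,.024],[.5736,.3268,.024],[.4642,.3249,.024],[.4629,.4346,.024]]))
go(.5182,.3810,.105,0.9)
```

```text
[0.51732784 0.3737526  0.24955544] 0.03502382244123445 [ 0.05876944  0.50339425 -2.30235972]
[[207.77396531 114.85169696]
 [297.27915998 114.71982362]
 [294.66732015 200.2588585 ]
 [211.23354379 200.03989593]]
pos [0.5178 0.3736 0.2503] yaw 0.86 tilt [-0.    -0.002 -1.   ] -> [ 0.0008 -0.0095  0.1817] turn -0.0003 rows 2.91060218806385 0.004824027390327104
```

View pics/w8.png

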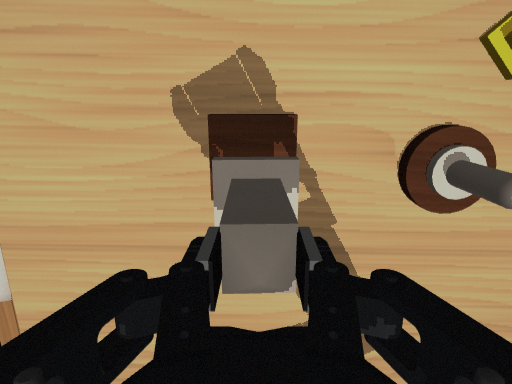

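Stand corners (208,114) and (297,114) match the prediction. The held foot's front edge is at (214..298,157), and the round model is centred on its stand (447,172).

Emit:
move_arm(
  deltas=[
    [[0.001,-0.009,0.05,0,1],[0.001,-0.009,0.1,0,1],[0.001,-0.009,0.14,0,1],[0.001,-0.009,0.165,0,1],[0.001,-0.009,0.175,0,1],[0.001,-0.009,0.18,0,1],[0.001,-0.009,0.182,0,1],[0.001,-0.009,0.182,0,1],[0.001,-0.009,0.182,0,1]],
  ],
)

```text
clock: 26.8
position: [0.5192, 0.3827, 0.1062]
ee_rot: [-0.001, 1.0, 0.008, 0.001]
contact_force: [1.0, -0.2, -2.6]
width: 0.0348
gripper_force: 40.7
```

Run:
```python
from h import *
import pickle
s=pickle.load(open('pics/w8.pkl','rb'));cm=cam('wrist',s)
for off in(.0692,.072,.075):
  p=cast(cm,[[214,157],[298,157]],s['position'][2]-off+.014);print(off,p-s['position'][:2],np.linalg.norm(p[0]-p[1]))
print(manip.get_state()['contact_force']);go(.5182,.3810,.0988,0.9)
```

```text
0.0692 [[ 0.03164259  0.03179653]
 [ 0.03252501 -0.02768629]] 0.059489363202391614
0.072 [[ 0.03116698  0.0321922 ]
 [ 0.03206081 -0.02805969]] 0.060258519724572676
0.075 [[ 0.03065739  0.03261613]
 [ 0.03156345 -0.02845977]] 0.06108261599833814
[ 1.04971687 -0.15591399 -2.62300652]
pos [0.5192 0.3827 0.1062] yaw 0.92 tilt [ 0.002  0.001 -1.   ] -> [-0.0013  0.0021  0.0092] turn 0.0002 rows 0.1522537381595767 0.0023660990978085178
```

Emit:
move_arm(
  deltas=[
    [[-0.001,0.003,0.003,0,1],[-0.001,0.003,0.006,0,1],[-0.001,0.003,0.008,0,1],[-0.001,0.003,0.009,0,1],[-0.001,0.003,0.009,0,1],[-0.001,0.003,0.009,0,1]],
  ],
)

```text
clock: 27.4
position: [0.5177, 0.38, 0.0989]
ee_rot: [-0.0, 1.0, 0.008, 0.0]
contact_force: [-2.0, -0.8, 5.6]
width: 0.0349
gripper_force: 41.6
```

Contact at the expected height. Release, rise and check.

Emit:
move_arm(
  deltas=[
    [[0,0,0,0,0.4],[0,0,0,0,0],[0,0,0,0,-0.5],[0,0,0,0,-1],[0,0,0,0,-1],[0,0,-0.03,0,-1],[0,0,-0.09,0,-1],[0,0,-0.15,0,-1],[0,0,-0.2,0,-1],[-0.05,0,-0.25,0,-1],[-0.1,0,-0.25,0,-1],[-0.1,0,-0.25,0,-1]],
  ],
)

```text
clock: 28.6
position: [0.4332, 0.3789, 0.3005]
ee_rot: [-0.001, 1.0, 0.009, 0.0]
contact_force: [0.7, 0.3, 0.2]
width: 0.0856
gripper_force: 0.0
```

Run:
```python
from h import *
im=manip.get_image('top')[:,:,::-1];cv2.imwrite('pics/t9.png',im)
st=manip.get_state();w=manip.get_image('wrist')[:,:,::-1]
a=cv2.resize(im[60:290,60:320],(520,460));b=cv2.resize(w[40:240],(512//2,100));a[:100,:256]=b
cv2.imwrite('pics/t9c.png',a)
cm=cam('wrist',st);cv2.imwrite('pics/w9.png',w);H,S,V=cv2.split(cv2.cvtColor(w,cv2.COLOR_BGR2HSV))
for nm,(x,y) in(('sq',(.5182,.381)),('rnd',(.507,.1267))):
    u,v=proj(cm,[x,y,.038])[0].astype(int);m=(S<80)&(V>60);o=np.zeros(m.shape,bool);o[max(v-45,0):v+45,max(u-45,0):u+45]=m[max(v-45,0):v+45,max(u-45,0):u+45]
    c=max(comps(o,30),key=len);print(nm,(u,v),cv2.boundingRect(c),cv2.minAreaRect(cast(cm,c,.038).astype(np.float32)))
```

```text
sq (np.int64(258), np.int64(93)) (233, 69, 50, 52) ((0.5158352255821228, 0.3825978636741638), (0.06405129283666611, 0.06419040262699127), 0.7515411376953125)
rnd (np.int64(450), np.int64(105)) (426, 79, 51, 54) ((0.5065928101539612, 0.12775041162967682), (0.061619408428668976, 0.06770291179418564), 89.68140411376953)
```

View pics/t9c.png

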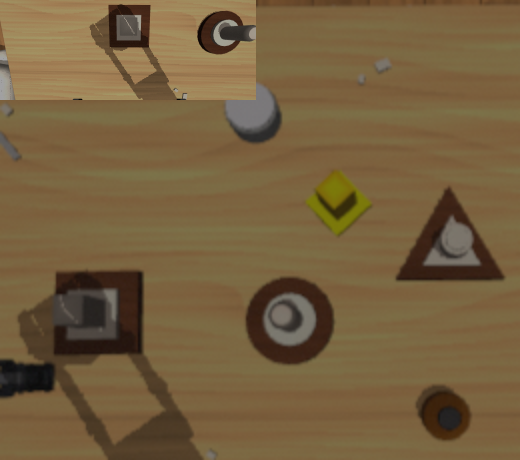

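The top view shows all three models upright and centred within about 3 mm on their own stands. The tin and bottle haven't moved. Handing in.

```bash
python3 -c "
from rig import manip
print(manip.sign_off())"
```

```text
the job is handed in; nothing more can be done
None
```

I put each plaster model upright on its matching stand, centred to within about 3 mm by my last camera measurements, left the bottle, hammer and tin alone, and handed the job in at about 29 s of the 112 s allowed; the sign-off gave no verdict.

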